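Show the cream jar to the phone in the filming rig's mirror

ROBOT

A 6-joint arm with a two-finger parallel gripper is mounted at the origin on the work surface. World frame = base frame: x ahead of the robot, y to its left, z up, the work surface at z = 0. Lengths are in mm, angles in rad, forces in N, time in s.
With the tool pointing down it reaches from about 350 to 775 mm from the base axis. Payload 5.5 kg.
Tool frame: the origin (TCP) lies midway between the tips of the shut fingers; the grasp point (between the pads) lies r.hold_point_z behind it (r.hold_point_z is the distance from the TCP to the grasp point, in mm); z points along the fingers, y is the line along which they close (so a half turn about z gives the same grasp; the last joint's range is limited). The gripper opens to 85 mm and grips with 20 to 120 N. Pads are 22 mm wide; open, the fingers measure 114 mm over their backs; the gripper's body (76 mm by 85 mm) begins 54 mm behind the grasp point. The pads swing forward as they close: fully open they stand 13 mm farther back than shut.
Start: joints at [0.999, 0.313, 0.046, 1.304, 0, 1.431], TCP at [240.671, 522.257, 206.123] pointing down, gripper open.
Joint ranges: [-2.76, 2.76], [-0.86, 1.69], [-1.03, 1.26], [-2.2, 2.34], [-1.47, 1.5], [-3.14, 3.14]. Speed limits (rad/s): [2.57, 2.57, 3.14, 3.14, 3.14, 3.14].

INTERFACE

Orientations are given as a unit quaternion [w, x, y, z].
In Python, from plant import telemetry, get_image, calibration, job, r gives the robot as it stands. The module is installed in compiled form; this text tells all that it offers.
- The arm moves only by the tool arm_command, never from a script. Its argument "series" is a list of rows, each an object with "offset": the shift along the world's x, y, z as a fraction of full scale, a list of three; "twist": the turn, a rotation vector about the world's x, y, z as a fraction of full scale, a list of three; "hand": the finger opening in mm, from 0 to 85.4. In form: [{"offset": [dx, dy, dz], "twist": [wx, wy, wz], "hand": hand}, ...]. A call has 1 to 5 rows; each row is the pose to reach, as a shift and turn from the pose commanded when the call began, turning the shorter way round; what a row does not reach only later rows make up. Full scale, the value 1, is 100 mm for a shift and 360 degrees for a turn. A row lasts 1/8 s, in which the tool goes at most 62.5 mm and 10.7 degrees, less where a joint would pass 70% of its speed; a pose out of reach is approached as far as the arm can. A call with a number of a shift or a turn outside -1 to 1 is refused whole. A call with a gripper value outside its range is refused whole. The fingers move at their own pace and stop on an object; "grip_force" is the grip in N (left out, the last holds). Time passes only in rows, so rows that repeat a pose let the fingers close. It gives the time, the measured TCP pose, the force, the opening and the grip force at its end, in the units of the state.
- telemetry.get_state(): the state, without advancing time (a new reading comes with each control period).
- get_image(name): name is "side" or "top" or "wrist"; returns (picture, depth): 384x512x3 uint8, blue, green, red; 384x512 float32, mm along the optical axis (not along the pixel's ray), 0 where there is no reading.
- calibration(name): a dict with "intrinsics" (3x3 intrinsics, pixels), "R" (3x3) and "t" (3): a world point X has camera coordinates R X + t; the wrist camera has in their place "T_tool_cam" (4x4, takes a point from camera to tool coordinates, whose origin is the TCP and whose axes are the flange's). Camera axes: x right, y down, z forward; pixel columns grow to the right and rows downward; lengths in mm; the calibration is good to about 2 mm. A picture is of the moment at which its call begins: read the wrist's pose just before it. calibration takes no time and is no camera call.
- job.sign_off(): hands the job in; it is judged then, once.
The state is a dict: "clock": time; "joints": joint angles; "joint_vel": joint speeds; "joint_torque": joint torques, N m; "eef_pos": TCP position; "eef_rot": TCP orientation; "force": force on the tool from outside, world axes, zero at the start; "wrist_torque": the same for the moment, N m; "width": finger opening in mm; "grasp_force": force on a finger pad.
Only numpy, scipy, OpenCV 4.12 (cv2) and the standard library are available. Lean on these libraries where they do the work, as an engineer would, in place of code of your own. Each camera call takes 0.05 s, during which the arm holds its last target. There are 200 camera calls.

TASK

Stand the small cream jar upright on the round cork coaster, wholly on it, and let go of it. Then turn the filming rig's upright mirror about its post (it has a grip on its top edge) until the phone on the rig, which looks at the mirror, sees the jar in the middle of the glass. The mirror springs back when let go, so finish while the fingers are still holding it steady at that angle; leave the other things on the table where they are.

Things in the scene. Friction and masses are not known exactly. Their poses are not given: they have to be found in the camera images.
- jar: Loose cream jar, the marker to be seen: squat clear glass cylinder with a paper label all round and a metal lid, diameter 54 mm, height 62 mm, about 0.11 kg (varies). Origin: centre of its underside, z up. It starts right of the robot.
- jar_label (a point): Point on the jar's axis at label height, 28 mm above its underside.
- coaster: Fixed round cork coaster on the table, diameter 100 mm, 6 mm thick. Origin: centre of its underside.
- rig: Filming rig, fixed to the table: a dark steel foot, disc 90 mm across and 14 mm high, and an arm with a phone. Origin: centre of the foot's underside, x towards the phone. The vertical swivel axis of the mirror goes through it, and the mirror's reflecting face contains that axis.
- mirror_grip (a point): Grip of the mirror: an upright black fin on the middle of the mirror's top edge, 12 mm thick (along this frame's x), 40 mm long (along y), free from 168 to 209 mm above the table. The point lies on the swivel axis, 190 mm above the table, and turns with the mirror: x is where the glass faces, z up.
- mirror: Mirror with black frame and grip, 118 mm wide, 48 to 168 mm above the table. Origin on the swivel axis at table height; x is the direction the glass faces, z up. At rest on its stop it faces 1.5 rad clockwise (from above) of the rig's x axis; it turns anticlockwise from there, up to 1.4 rad. A light spring drives it back: 0.06 N m per rad times (turn + 0.4 rad).
- lens (a point): Centre of the phone's camera lens, on the phone's face towards the mirror, 140 mm above the table and 260 mm from the swivel axis. The phone (74 x 9 x 146 mm, upright, top at 220 mm) is fixed to the rig by a low arm along the rig's x axis and looks straight at the swivel axis.
- sight (a point): Not a solid thing: the phone's horizontal line of sight after reflection in the middle of the glass, kept up to date as the mirror turns. Origin on the swivel axis 100 mm above the table, x points along the reflected line (angle out equals angle in), z up. The jar is in the middle of the glass when its axis lies on this line, on the +x side.
- dropper: Bystander: loose small amber bottle with black cap, diameter 34 mm, height 75 mm. Origin: centre of its underside.
- soap: Bystander: loose tall clear soap bottle with white cap, diameter 76 mm, height 210 mm. Origin: centre of its underside.
- bowl: Bystander: loose glass bowl, diameter 150 mm, height 80 mm. Origin: centre of its underside.
Things that resemble listed ones, but are neither listed nor needed, are in the scene too. There is more than one size of the jar; the one meant has the size given above. There is more than one size of the coaster; the one meant has the size given above.

How it is judged (in metres and radians):
On the way:
1. the jar stands upright and released on the coaster (horizontal distance between jar and coaster below 0.024 m and z of jar in the frame of coaster between 0.003 and 0.01 m and angle between jar's own z axis and vertical below 0.1 rad and contact force between the fingers and jar below 0.1 N and linear speed of jar below 0.02 m/s), for 0.3 s.
At the end, for the whole second after the job is handed in: Jar released and upright (0.1 rad) on the coaster, within 24 mm of its centre; the phone's line of sight, reflected in the middle of the glass, passes within 18 mm of the jar's axis; the fingers hold the mirror (over 0.3 N), and it is still (under 0.05 rad/s) (all of step 1 and y of jar_label in the frame of sight between -0.018 and 0.018 m and x of jar_label in the frame of sight above 0.05 m and contact force between the fingers and mirror above 0.3 N and angular speed of mirror below 0.05 rad/s); the arm keeps its last pose, push and grip.
It fails at once if the amber bottle is moved over 20 mm (distance of dropper from where it was at the start of the episode above 0.02 m).
It fails at once if the soap bottle is moved over 20 mm (distance of soap from where it was at the start of the episode above 0.02 m).
It fails at once if the bowl is moved over 20 mm (distance of bowl from where it was at the start of the episode above 0.02 m).
It also fails if it takes over 54 s, if anything falls off the work surface, if the arm or the gripper's body presses on something with over 40 N, if the wrist force passes 120 N, or if a joint passes its speed limit or range.

## Working session

There is one attempt and no reset: what is moved stays moved. The work goes in short steps, Python scripts to look and compute and a tool call to move; the robot and the scene stay as the last step left them, time stands still between calls to the robot, and variables do not carry over. Pictures are saved under pics/ and viewed, at most 10 in all, crops included, and the job is handed in when it is done.

Besides the shell and the picture viewer there is one more tool, called after "Call:" as a command line: name --argument value ..., lists and objects as JSON in quotes. arm_command: Moves the arm, as the interface text tells. Its arguments: {"type":"object","properties":{"series":{"type":"array"},"grip_force":{"type":"number"}},"required":["series"]}

```bash
mkdir -p pics
cat > h.py <<'E'
import numpy as np, cv2
from plant import telemetry, get_image, calibration, job, r
from scipy.spatial.transform import Rotation as Ro
def cam(name, st=None):
    c=calibration(name); K=np.array(c["intrinsics"])
    if name!="wrist": return K,np.array(c["R"]),np.array(c["t"]).ravel()
    q=st["eef_rot"]; Rt=Ro.from_quat([q[1],q[2],q[3],q[0]]).as_matrix()
    T=np.array(c["T_tool_cam"]); Rc=Rt@T[:3,:3]; p=Rt@T[:3,3]+np.array(st["eef_pos"])
    return K,Rc.T,-Rc.T@p
def ray(C,u,v,z):
    K,R,t=C; o=-R.T@t; d=R.T@np.linalg.inv(K)@np.array([u,v,1.])
    return o+d*(z-o[2])/d[2]
def cloud(C,D):
    K,R,t=C; v,u=np.indices(D.shape); P=np.stack([(u-K[0,2])/K[0,0]*D,(v-K[1,2])/K[1,1]*D,D],-1)
    return (P-t)@R
def proj(C,X):
    K,R,t=C; p=K@(R@np.array(X,float)+t); return p[:2]/p[2]
E
python3 - <<'E'
from h import *
s=telemetry.get_state(); print(s, r.hold_point_z)
for n in("top","side","wrist"):
    a,d=get_image(n); cv2.imwrite(f"pics/{n}0.png",a); np.save(f"{n}0.npy",d)
    C=cam(n,s); print(n,-C[1].T@C[2], C[1][2])
a=np.vstack
E
```

```text
{'clock': 0.0, 'joints': array([ 9.99419413e-01,  3.13985592e-01,  4.49981459e-02,  1.30359020e+00,
       -5.59013455e-06,  1.43120822e+00]), 'joint_vel': array([-0.00060471,  0.0024176 ,  0.00098436,  0.00018441, -0.00024575,
       -0.00080529]), 'joint_torque': array([-1.25552192e-04, -4.80627394e+01,  2.98535675e+01,  1.95768150e-02,
       -2.33346482e-04, -9.34185209e-07]), 'eef_pos': array([240.34346548, 521.76336054, 205.22516424]), 'eef_rot': array([-3.07367602e-04,  2.14221066e-01,  9.76784798e-01, -8.35947984e-04]), 'force': array([-0.191212  , -1.20274128, -0.64682301]), 'wrist_torque': array([-0.01319026, -0.03619863, -0.04929718]), 'grasp_force': 0.0, 'width': 85.31958415238365} 18.700000000000003
top [ 446.44052797   43.78661991 1281.07961628] [ 0.1150392  -0.00910616 -0.99331921]
side [   95.44895797 -1334.15319083  1067.81954029] [ 0.27654029  0.79933155 -0.53347403]
wrist [178.41956809 550.3797933  373.46096912] [ 0.2402531  -0.11273577 -0.96414164]
```

View pics/top0.png

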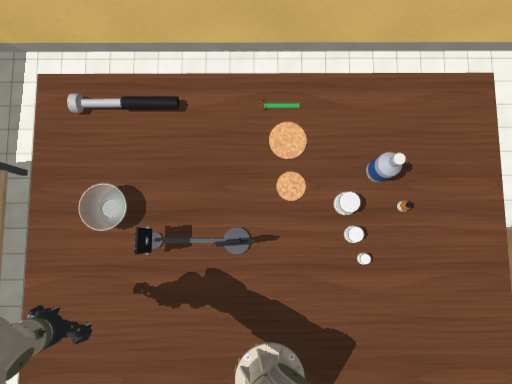

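View pics/side0.png

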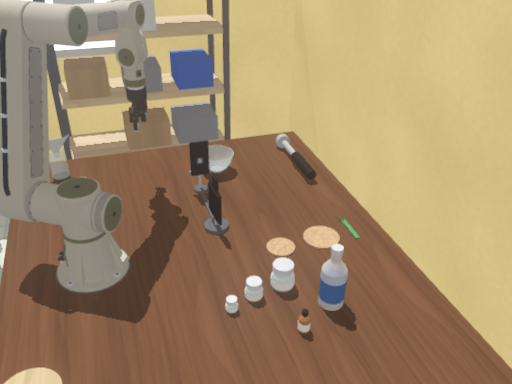

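The top view shows the rig foot at (236,241) and the phone at (146,240). The coasters are at (288,140) and (291,186), and the jars at (347,203), (354,234) and (364,259). Next I'll measure sizes.

```bash
cat > m.py <<'E'
from h import *
C=cam("top"); a=cv2.imread("pics/top0.png"); d=np.load("top0.npy"); P=cloud(C,d)
hsv=cv2.cvtColor(a,cv2.COLOR_BGR2HSV)
def blobs(m,z,name,mn=30):
    cs,_=cv2.findContours(m.astype(np.uint8),cv2.RETR_EXTERNAL,cv2.CHAIN_APPROX_NONE)
    for c in cs:
        if cv2.contourArea(c)<mn: continue
        w=np.array([ray(C,u,v,z)[:2] for u,v in c[:,0]],np.float32)
        A=cv2.contourArea(w); e=cv2.minEnclosingCircle(w); M=cv2.moments(w)
        print(name,c[:,0].mean(0).round(),"cen",np.round([M['m10']/M['m00'],M['m01']/M['m00']],1),"eqdia",round(2*(A/np.pi)**.5,1),"encl",round(2*e[1],1))
reg=np.zeros(d.shape,bool); reg[80:300,60:440]=1
m=(hsv[...,0]>6)&(hsv[...,0]<22)&(hsv[...,2]>150)&(hsv[...,1]>70)&reg
blobs(m,6,"cork",200)
m=(hsv[...,1]<40)&(hsv[...,2]>225)&reg
blobs(m,62,"white")
for z0,z1 in((8,40),(50,72),(75,110),(120,230)):
    mm=(P[...,2]>z0)&(P[...,2]<z1)&reg
    n,l,s,c=cv2.connectedComponentsWithStats(mm.astype(np.uint8))
    for i in range(1,n):
        if s[i,4]>20: print(z0,z1,c[i].round(),s[i,4],np.median(P[l==i],0).round(), P[l==i].min(0).round(),P[l==i].max(0).round())
E
python3 m.py
python3 - <<'E'
import cv2,numpy as np
a=cv2.imread('pics/top0.png'); b=cv2.imread('pics/side0.png')
x=cv2.resize(a[190:290,110:270],(800,500)[:2] if 0 else (640,400),interpolation=cv2.INTER_CUBIC)[:,:480]
y=cv2.resize(b[130:250,160:260],(320,400),interpolation=cv2.INTER_CUBIC)
w=cv2.resize(a[180:280,320:400],(320,400)) 
cv2.imwrite('pics/c1.png',np.hstack([cv2.resize(a[190:290,120:270],(480,320)),cv2.resize(y,(320,320))]))
E
```

```text
cork [291. 186.] cen [619.  -75.6] eqdia 97.1 encl 100.5
cork [287. 140.] cen [777.2 -66.9] eqdia 127.1 encl 130.9
white [365. 259.] cen [ 377.5 -301.4] eqdia 26.6 encl 32.5
white [356. 234.] cen [ 455.4 -274.3] eqdia 43.0 encl 45.7
white [349. 202.] cen [ 558.6 -258.4] eqdia 60.3 encl 63.0
white [399. 158.] cen [ 699.2 -424.9] eqdia 32.6 encl 35.8
8 40 [154. 108.] 107 [880. 379.  35.] [877. 301.   8.] [916. 485.  40.]
8 40 [ 93. 108.] 116 [887. 591.  34.] [867. 494.  10.] [894. 660.  40.]
8 40 [288. 141.] 497 [772. -70.  10.] [ 712. -131.    8.] [838.  -4.  15.]
8 40 [370. 174.] 60 [ 653. -335.   22.] [ 630. -380.    8.] [ 697. -328.   38.]
8 40 [105. 207.] 754 [551. 544.  22.] [487. 471.   8.] [608. 586.  40.]
8 40 [337. 207.] 48 [ 542. -222.   30.] [ 521. -248.   10.] [ 586. -216.   40.]
8 40 [399. 206.] 39 [ 544. -431.   27.] [ 530. -444.    9.] [ 563. -426.   39.]
8 40 [204. 237.] 598 [446. 199.  12.] [415.  65.   8.] [482. 384.  38.]
8 40 [348. 234.] 75 [ 453. -255.   31.] [ 430. -284.    9.] [ 482. -247.   40.]
8 40 [237. 249.] 172 [410. 104.  14.] [393.  68.   8.] [423. 147. 
[... 475 characters left out ...]
06. 205.] 40 [ 547. -440.   53.] [ 535. -454.   50.] [ 561. -431.   72.]
50 72 [355. 234.] 188 [ 455. -274.   62.] [ 433. -298.   51.] [ 478. -252.   70.]
75 110 [377. 171.] 94 [ 651. -336.   93.] [ 630. -378.   76.] [ 695. -329.  110.]
75 110 [ 98. 206.] 249 [551. 546.  80.] [473. 452.  75.] [619. 599.  86.]
75 110 [349. 202.] 341 [ 556. -252.   84.] [ 524. -284.   75.] [ 588. -220.   92.]
75 110 [149. 241.] 86 [438. 368.  92.] [399. 365.  76.] [481. 384. 109.]
120 230 [390. 164.] 537 [ 661. -357.  150.] [ 630. -402.  120.] [ 705. -330.  214.]
120 230 [141. 241.] 343 [440. 368. 188.] [404. 362. 120.] [477. 379. 226.]
120 230 [234. 242.] 212 [434. 106. 168.] [423.  48. 124.] [443. 163. 214.]
```

View pics/c1.png

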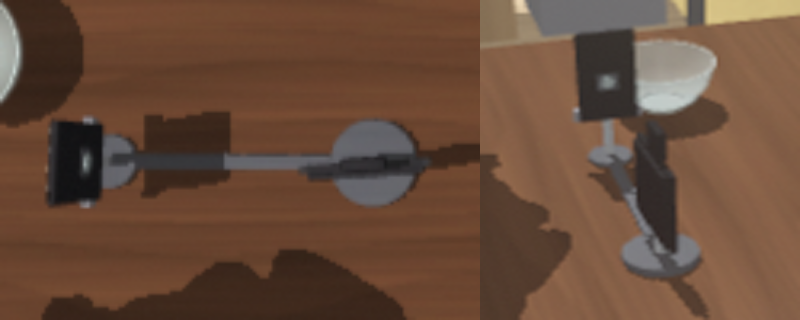

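The middle jar at (455,-274) and the 100 mm coaster at (619,-76) are the ones meant. The rig axis is near (437,104), with its x axis along +y. I'll move the arm over to the jar.

Call:
arm_command --series '[{"offset": [0.34, -0.33, 0.34], "twist": [0, 0, 0.0229], "hand": 85}, {"offset": [0.67, -0.66, 0.67], "twist": [0, 0, 0.0458], "hand": 85}, {"offset": [1, -1, 1], "twist": [0, 0, 0.0687], "hand": 85}]' --grip_force 30

```text
clock: 0.52
eef_pos: [341.2, 421.2, 306.8]
eef_rot: [-0.0, -0.003, 1.0, -0.0]
force: [0.8, 0.5, -0.6]
width: 85.1
grasp_force: 0.0
```

Call:
arm_command --series '[{"offset": [0.34, -0.33, 0], "twist": [0, 0, 0], "hand": 85}, {"offset": [0.67, -0.66, 0], "twist": [0, 0, 0], "hand": 85}, {"offset": [1, -1, 0], "twist": [0, 0, 0], "hand": 85}]'

```text
clock: 0.9
eef_pos: [441.6, 321.1, 306.0]
eef_rot: [-0.0, 0.0, 1.0, 0.0]
force: [0.5, 0.4, 0.2]
width: 85.0
grasp_force: 0.0
```

Call:
arm_command --series '[{"offset": [0, -0.5, 0], "twist": [0, 0, 0], "hand": 85}, {"offset": [0, -1, 0], "twist": [0, 0, 0], "hand": 85}]'

```text
clock: 1.15
eef_pos: [440.8, 220.6, 305.4]
eef_rot: [-0.001, 0.0, 1.0, -0.0]
force: [-0.5, -1.1, -0.1]
width: 84.6
grasp_force: 0.0
```

Call:
arm_command --series '[{"offset": [0, -0.5, 0], "twist": [0, 0, 0], "hand": 85}, {"offset": [0, -1, 0], "twist": [0, 0, 0], "hand": 85}]'

```text
clock: 1.4
eef_pos: [440.3, 120.7, 305.9]
eef_rot: [-0.0, -0.0, 1.0, -0.0]
force: [0.8, 0.3, 0.4]
width: 85.1
grasp_force: 0.0
```

Call:
arm_command --series '[{"offset": [0, -0.5, 0], "twist": [0, 0, 0], "hand": 85}, {"offset": [0, -1, 0], "twist": [0, 0, 0], "hand": 85}]'

```text
clock: 1.65
eef_pos: [440.3, 20.7, 306.0]
eef_rot: [0.0, -0.0, 1.0, 0.0]
force: [1.1, -0.2, -0.2]
width: 85.5
grasp_force: 0.0
```

Call:
arm_command --series '[{"offset": [0, -0.5, 0], "twist": [0, 0, 0], "hand": 85}, {"offset": [0, -1, 0], "twist": [0, 0, 0], "hand": 85}]'

```text
clock: 1.9
eef_pos: [440.3, -79.3, 306.0]
eef_rot: [0.0, 0.0, 1.0, 0.0]
force: [0.3, -1.0, -0.1]
width: 85.2
grasp_force: 0.0
```

Call:
arm_command --series '[{"offset": [0, -0.5, 0], "twist": [0, 0, 0], "hand": 85}, {"offset": [0, -1, 0], "twist": [0, 0, 0], "hand": 85}]'

```text
clock: 2.15
eef_pos: [440.3, -179.3, 306.0]
eef_rot: [0.0, 0.0, 1.0, 0.0]
force: [0.8, 0.3, -0.8]
width: 85.2
grasp_force: 0.0
```

Call:
arm_command --series '[{"offset": [0.07, -0.48, -0.4], "twist": [0, 0, 0], "hand": 85}, {"offset": [0.14, -0.96, -0.9], "twist": [0, 0, 0], "hand": 85}, {"offset": [0.14, -0.96, -0.9], "twist": [0, 0, 0], "hand": 85}, {"offset": [0.14, -0.96, -0.9], "twist": [0, 0, 0], "hand": 85}]'

```text
clock: 2.65
eef_pos: [454.2, -273.4, 215.8]
eef_rot: [-0.001, 0.0, 1.0, 0.001]
force: [-0.2, 0.4, 0.9]
width: 84.9
grasp_force: 0.0
```

Run:
```python
from h import *
s=telemetry.get_state(); print(s["clock"],s["eef_pos"],s["eef_rot"],s["joints"].round(2))
a,d=get_image("wrist"); cv2.imwrite("pics/w1.png",a); np.save("w1.npy",d)
C=cam("wrist",s); np.savez("w1c.npz",K=C[0],R=C[1],t=C[2])
P=cloud(C,d)
mm=(P[...,2]>57)&(P[...,2]<67)
n,l,st,c=cv2.connectedComponentsWithStats(mm.astype(np.uint8))
for i in range(1,n):
    if st[i,4]>150: print(c[i].round(),st[i,4],P[l==i].min(0).round(),P[l==i].max(0).round())
print("jar proj",proj(C,[455,-274,62]))
```

```text
2.65 [ 454.19372065 -273.37199298  215.83509288] [-6.37636770e-04  4.23254735e-04  9.99999406e-01  7.76243467e-04] [-0.69  0.22 -0.05  1.3   0.   -0.69]
[251. 165.] 1902 [ 430. -301.   57.] [ 477. -254.   65.]
[173. 327.] 329 [ 627. -398.   57.] [ 651. -336.   67.]
jar proj [254.59799094 167.24204922]
```

View pics/w1.png

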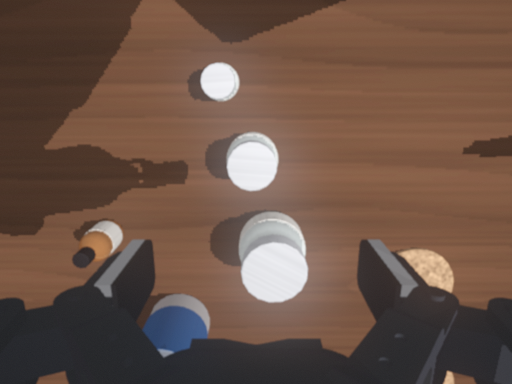

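The wrist view shows the jar's lid at (253,165), which puts it at about (454,-276), with clear space on both sides for the fingers. I'll descend and grip.

Call:
arm_command --series '[{"offset": [0, -0.02, -0.5], "twist": [0, 0, 0], "hand": 85}, {"offset": [0, -0.02, -1], "twist": [0, 0, 0], "hand": 85}]'

```text
clock: 2.95
eef_pos: [456.6, -275.7, 118.0]
eef_rot: [0.002, -0.001, 1.0, -0.002]
force: [0.0, -0.8, -0.2]
width: 85.4
grasp_force: 0.0
```

Call:
arm_command --series '[{"offset": [0, 0, -0.4], "twist": [0, 0, 0], "hand": 85}, {"offset": [0, 0, -0.75], "twist": [0, 0, 0], "hand": 85}, {"offset": [0, 0, -1], "twist": [0, 0, 0], "hand": 85}, {"offset": [0, 0, -1], "twist": [0, 0, 0], "hand": 85}]'

```text
clock: 3.45
eef_pos: [454.6, -274.1, 16.2]
eef_rot: [-0.0, -0.001, 1.0, 0.001]
force: [-0.3, 0.0, 0.4]
width: 85.3
grasp_force: 0.0
```

Call:
arm_command --series '[{"offset": [0, 0, 0], "twist": [0, 0, 0], "hand": 40}, {"offset": [0, 0, 0], "twist": [0, 0, 0], "hand": 40}, {"offset": [0, 0, 0], "twist": [0, 0, 0], "hand": 40}, {"offset": [0, 0, 0], "twist": [0, 0, 0], "hand": 40}, {"offset": [0, 0, 0], "twist": [0, 0, 0], "hand": 40}]'

```text
clock: 4.08
eef_pos: [456.0, -276.6, 18.1]
eef_rot: [0.002, 0.0, 1.0, -0.001]
force: [-0.8, 0.9, 6.6]
width: 47.6
grasp_force: 29.9
```

Call:
arm_command --series '[{"offset": [0, 0, 0.2], "twist": [0, 0, 0], "hand": 40}, {"offset": [0, 0, 0.4], "twist": [0, 0, 0], "hand": 40}, {"offset": [0, 0, 0.4], "twist": [0, 0, 0], "hand": 40}]'

```text
clock: 4.45
eef_pos: [456.1, -277.0, 58.2]
eef_rot: [0.002, 0.0, 1.0, -0.001]
force: [0.7, 0.2, -1.0]
width: 46.8
grasp_force: 31.6
```

Run:
```python
from h import *
s=telemetry.get_state(); print(s["clock"],s["eef_pos"],s["width"],s["force"])
a,d=get_image("side"); b,_=get_image("wrist")
cv2.imwrite("pics/l1.png",np.hstack([cv2.resize(a[200:330,180:330],(450,390)),cv2.resize(b,(350,262))if 0 else cv2.resize(b[60:320,130:380],(350,390))]))
```

```text
4.45 [ 456.08797612 -276.95612554   58.18938965] 46.77388619013193 [ 0.66599601  0.24261815 -1.03127917]
```

View pics/l1.png

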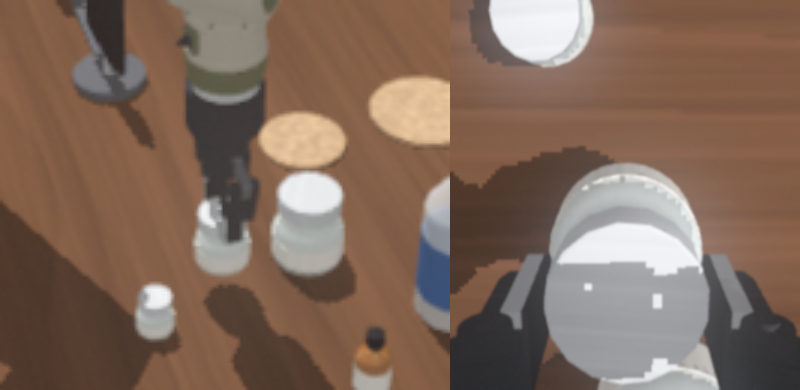

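The jar is held by its lid and hangs level. I'll carry it over the neighbouring jars to the coaster.

Call:
arm_command --series '[{"offset": [0, 0, 0.45], "twist": [0, 0, 0], "hand": 40}, {"offset": [0, 0, 0.9], "twist": [0, 0, 0], "hand": 40}, {"offset": [0, 0, 0.9], "twist": [0, 0, 0], "hand": 40}]'

```text
clock: 4.92
eef_pos: [456.5, -277.2, 148.9]
eef_rot: [0.002, 0.0, 1.0, -0.002]
force: [0.0, -0.5, -1.4]
width: 46.9
grasp_force: 31.7
```

Call:
arm_command --series '[{"offset": [0.2, 0.25, 0], "twist": [0, 0, 0], "hand": 40}, {"offset": [0.4, 0.5, 0], "twist": [0, 0, 0], "hand": 40}, {"offset": [0.6, 0.75, 0], "twist": [0, 0, 0], "hand": 40}, {"offset": [0.82, 1, 0], "twist": [0, 0, 0], "hand": 40}]'

```text
clock: 5.42
eef_pos: [536.1, -174.5, 143.9]
eef_rot: [-0.001, 0.0, 1.0, 0.001]
force: [0.6, -0.2, -1.4]
width: 46.7
grasp_force: 31.7
```

Call:
arm_command --series '[{"offset": [0.25, 0.3, 0], "twist": [0, 0, 0], "hand": 40}, {"offset": [0.5, 0.6, 0], "twist": [0, 0, 0], "hand": 40}, {"offset": [0.7, 0.85, 0], "twist": [0, 0, 0], "hand": 40}, {"offset": [0.82, 1, 0], "twist": [0, 0, 0], "hand": 40}, {"offset": [0.82, 1, 0], "twist": [0, 0, 0], "hand": 40}]'

```text
clock: 6.05
eef_pos: [618.5, -74.8, 144.6]
eef_rot: [-0.001, -0.001, 1.0, 0.0]
force: [-0.1, 0.5, -1.9]
width: 47.0
grasp_force: 31.7
```

Call:
arm_command --series '[{"offset": [0, 0, -0.35], "twist": [0, 0, 0], "hand": 40}, {"offset": [0, 0, -0.65], "twist": [0, 0, 0], "hand": 40}, {"offset": [0, 0, -0.95], "twist": [0, 0, 0], "hand": 40}, {"offset": [0, 0, -0.95], "twist": [0, 0, 0], "hand": 40}]'

```text
clock: 6.55
eef_pos: [615.3, -76.2, 48.2]
eef_rot: [-0.003, 0.001, 1.0, 0.001]
force: [-0.2, 0.1, -0.7]
width: 47.2
grasp_force: 31.6
```

Run:
```python
from h import *
s=telemetry.get_state(); print(s["clock"],s["eef_pos"],s["width"],s["force"])
a,d=get_image("wrist"); b,_=get_image("side"); C=cam("wrist",s)
print("coaster proj",proj(C,[619,-75.6,6]),"jar lid exp",proj(C,[619,-75.6,86]))
u,v=proj(cam("side"),[619,-75.6,30]).astype(int); v=max(v,55)
cv2.imwrite("pics/p1.png",np.hstack([cv2.resize(b[v-55:v+55,u-60:u+60],(390,360)),cv2.resize(a,(410,308)).copy() if 0 else cv2.resize(a[100:384],(410,360))]))
```

```text
6.55 [615.33442436 -76.15303596  48.23211421] 47.24271011470617 [-0.17090536  0.11587473 -0.72245422]
coaster proj [256.17159672 207.93585711] jar lid exp [256.6649046  268.30407378]
```

View pics/p1.png

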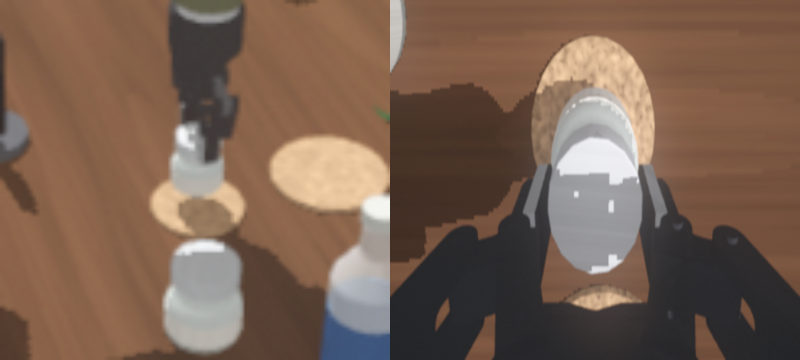

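The jar hangs centred over the coaster in both views. I'll lower it.

Call:
arm_command --series '[{"offset": [0.02, 0, -0.12], "twist": [0, 0, 0], "hand": 40}, {"offset": [0.02, 0, -0.22], "twist": [0, 0, 0], "hand": 40}, {"offset": [0.02, 0, -0.25], "twist": [0, 0, 0], "hand": 40}, {"offset": [0.02, 0, -0.25], "twist": [0, 0, 0], "hand": 40}]'

```text
clock: 7.15
eef_pos: [620.4, -75.6, 25.8]
eef_rot: [-0.0, 0.0, 1.0, 0.0]
force: [0.5, -0.1, -0.9]
width: 47.1
grasp_force: 31.6
```

Call:
arm_command --series '[{"offset": [0, 0, -0.01], "twist": [0, 0, 0], "hand": 40}, {"offset": [0, 0, -0.02], "twist": [0, 0, 0], "hand": 40}, {"offset": [0, 0, -0.02], "twist": [0, 0, 0], "hand": 40}]'

```text
clock: 7.52
eef_pos: [620.8, -75.8, 24.3]
eef_rot: [0.0, 0.0, 1.0, 0.0]
force: [0.5, 0.6, 0.2]
width: 47.2
grasp_force: 31.8
```

Call:
arm_command --series '[{"offset": [0, 0, -0.01], "twist": [0, 0, 0], "hand": 40}, {"offset": [0, 0, -0.015], "twist": [0, 0, 0], "hand": 40}, {"offset": [0, 0, -0.015], "twist": [0, 0, 0], "hand": 40}]'

```text
clock: 7.9
eef_pos: [621.2, -75.8, 24.2]
eef_rot: [0.001, 0.0, 1.0, -0.0]
force: [-2.3, 0.5, 8.2]
width: 47.1
grasp_force: 32.5
```

The force shows the jar has touched the coaster. I'll open the fingers and rise.

Call:
arm_command --series '[{"offset": [0, 0, 0.01], "twist": [0, 0, 0], "hand": 60}, {"offset": [0, 0, 0.01], "twist": [0, 0, 0], "hand": 75}, {"offset": [0, 0, 0.01], "twist": [0, 0, 0], "hand": 85}, {"offset": [0, 0, 0.01], "twist": [0, 0, 0], "hand": 85}, {"offset": [0, 0, 0.01], "twist": [0, 0, 0], "hand": 85}]'

```text
clock: 8.52
eef_pos: [620.6, -75.7, 23.5]
eef_rot: [-0.0, 0.0, 1.0, 0.0]
force: [-0.3, 0.8, 0.7]
width: 84.8
grasp_force: 0.0
```

Call:
arm_command --series '[{"offset": [0, 0, 0.3], "twist": [0, 0, 0], "hand": 85}, {"offset": [0, 0, 0.65], "twist": [0, 0, 0], "hand": 85}, {"offset": [0, 0, 1], "twist": [0, 0, 0], "hand": 85}]'

```text
clock: 8.9
eef_pos: [620.5, -75.7, 124.4]
eef_rot: [-0.0, 0.0, 1.0, 0.0]
force: [0.1, -0.1, -0.6]
width: 85.1
grasp_force: 0.0
```

Call:
arm_command --series '[{"offset": [0, 0, 0.5], "twist": [0, 0, 0], "hand": 85}, {"offset": [0, 0, 1], "twist": [0, 0, 0], "hand": 85}]'

```text
clock: 9.15
eef_pos: [620.4, -75.7, 224.9]
eef_rot: [-0.0, 0.0, 1.0, 0.0]
force: [0.3, -1.1, -1.4]
width: 85.0
grasp_force: 0.0
```

Call:
arm_command --series '[{"offset": [-0.5, 0, 0.3], "twist": [0, 0, -0.03], "hand": 85}, {"offset": [-0.8, 0.1, 0.5], "twist": [0, 0, -0.06], "hand": 85}, {"offset": [-1, 0.4, 0.7], "twist": [0, 0, -0.09], "hand": 85}, {"offset": [-1, 0.8, 0.7], "twist": [0, 0, -0.119], "hand": 85}, {"offset": [-1, 0.8, 0.7], "twist": [0, 0, -0.119], "hand": 85}]'

```text
clock: 9.78
eef_pos: [520.4, 6.2, 294.4]
eef_rot: [0.001, 0.364, 0.931, 0.0]
force: [0.4, 0.4, -0.6]
width: 85.0
grasp_force: 0.0
```

Call:
arm_command --series '[{"offset": [-0.4, 0.4, 0], "twist": [0, 0, -0.03], "hand": 85}, {"offset": [-0.8, 0.8, 0], "twist": [0, 0, -0.06], "hand": 85}, {"offset": [-0.82, 1, 0], "twist": [0, 0, -0.09], "hand": 85}, {"offset": [-0.82, 1, 0], "twist": [0, 0, -0.119], "hand": 85}, {"offset": [-0.82, 1, 0], "twist": [0, 0, -0.119], "hand": 85}]'

```text
clock: 10.4
eef_pos: [438.7, 104.0, 293.5]
eef_rot: [0.0, 0.679, 0.734, -0.0]
force: [-0.2, -0.4, -0.0]
width: 85.0
grasp_force: 0.0
```

Run:
```python
from h import *
s=telemetry.get_state(); print(s["clock"],s["eef_pos"],s["eef_rot"],s["joints"].round(2))
t,td=get_image("top"); cv2.imwrite("pics/top1.png",t); Ct=cam("top"); Pt=cloud(Ct,td)
hsv=cv2.cvtColor(t,cv2.COLOR_BGR2HSV)
m=((hsv[...,1]<40)&(hsv[...,2]>215)).astype(np.uint8); m[:, :270]=0; m[:,320:]=0; m[:160]=0; m[230:]=0
cs,_=cv2.findContours(m,cv2.RETR_EXTERNAL,cv2.CHAIN_APPROX_NONE)
for c in cs:
    if cv2.contourArea(c)>30:
        M=cv2.moments(c);u,v=M['m10']/M['m00'],M['m01']/M['m00'];print("lid",u,v,cv2.contourArea(c),ray(Ct,u,v,68))
a,d=get_image("wrist"); C=cam("wrist",s); P=cloud(C,d); np.savez("w2.npz",P=P)
cv2.imwrite("pics/w2.png",a)
for z0,z1 in((160,172),(200,215)):
    mm=(P[...,2]>z0)&(P[...,2]<z1)&(d>0)&(abs(P[...,0]-437)<70)&(abs(P[...,1]-104)<75)
    Q=P[mm][:,:2]
    if len(Q)>20:
        e=cv2.minAreaRect(Q.astype(np.float32)); print(z0,len(Q),e)
print(proj(C,[437,104,209]))
cv2.imwrite("pics/c2.png",np.hstack([cv2.resize(t[150:290,110:320],(420,280)),cv2.resize(a,(374,280))]))
```

```text
10.4 [438.69451907 104.03062034 293.46573422] [ 7.16160513e-05  6.78729004e-01  7.34388802e-01 -1.45831570e-04] [ 0.05  0.06 -0.06  1.46 -0.    1.55]
lid 291.14074074074074 182.47513227513227 157.5 [621.08241349 -71.8587609   68.        ]
160 1399 ((431.2527770996094, 105.49616241455078), (15.313040733337402, 117.62993621826172), 2.9452030658721924)
200 786 ((435.7174072265625, 106.205322265625), (11.564451217651367, 39.4840202331543), 4.120398044586182)
[254.93991834 184.07039867]
```

View pics/c2.png

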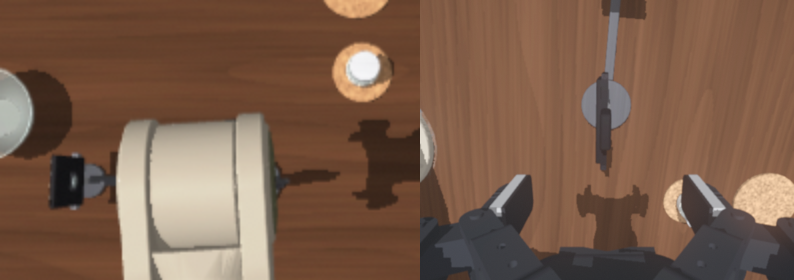

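The jar stands centred on the coaster at about (621,-74). The fin is at (436,106) with the glass facing yaw 4.1°. The glass has to face about 22.7° yaw, so I'll grip the fin and then turn it.

Call:
arm_command --series '[{"offset": [-0.03, 0.02, -0.4], "twist": [0, 0, -0.001], "hand": 85}, {"offset": [-0.03, 0.02, -0.75], "twist": [0, 0, -0.001], "hand": 85}, {"offset": [-0.03, 0.02, -1], "twist": [0, 0, -0.001], "hand": 85}, {"offset": [-0.03, 0.02, -1], "twist": [0, 0, -0.001], "hand": 85}]' --grip_force 40

```text
clock: 11.0
eef_pos: [434.2, 105.7, 191.8]
eef_rot: [-0.001, 0.682, 0.732, -0.002]
force: [-0.3, 0.3, 0.7]
width: 85.0
grasp_force: 0.0
```

Call:
arm_command --series '[{"offset": [0, 0, -0.1], "twist": [0, 0, 0], "hand": 60}, {"offset": [0, 0, -0.16], "twist": [0, 0, 0], "hand": 30}, {"offset": [0, 0, -0.16], "twist": [0, 0, 0], "hand": 20}, {"offset": [0, 0, -0.16], "twist": [0, 0, 0], "hand": 20}, {"offset": [0, 0, -0.16], "twist": [0, 0, 0], "hand": 20}]'

```text
clock: 11.62
eef_pos: [435.9, 106.3, 178.0]
eef_rot: [0.0, 0.682, 0.731, 0.0]
force: [0.6, 0.1, -0.1]
width: 19.9
grasp_force: 0.0
```

Call:
arm_command --series '[{"offset": [0, 0, 0], "twist": [0, 0, 0], "hand": 4}, {"offset": [0, 0, 0], "twist": [0, 0, 0], "hand": 4}, {"offset": [0, 0, 0], "twist": [0, 0, 0], "hand": 4}, {"offset": [0, 0, 0], "twist": [0, 0, 0], "hand": 4}]'

```text
clock: 12.12
eef_pos: [436.8, 106.4, 178.2]
eef_rot: [0.001, 0.682, 0.731, 0.001]
force: [5.6, 1.5, 2.1]
width: 10.4
grasp_force: 41.9
```

Call:
arm_command --series '[{"offset": [0, 0, 0], "twist": [0, 0, 0.012], "hand": 4}, {"offset": [0, 0, 0], "twist": [0, 0, 0.025], "hand": 4}, {"offset": [0, 0, 0], "twist": [0, 0, 0.038], "hand": 4}, {"offset": [0, 0, 0], "twist": [0, 0, 0.052], "hand": 4}, {"offset": [0, 0, 0], "twist": [0, 0, 0.052], "hand": 4}]'

```text
clock: 12.75
eef_pos: [436.4, 106.3, 178.2]
eef_rot: [0.001, 0.555, 0.832, 0.001]
force: [4.4, 1.7, 3.7]
width: 10.1
grasp_force: 42.1
```

Call:
arm_command --series '[{"offset": [0, 0, 0], "twist": [0, 0, 0], "hand": 4}, {"offset": [0, 0, 0], "twist": [0, 0, 0], "hand": 4}, {"offset": [0, 0, 0], "twist": [0, 0, 0], "hand": 4}, {"offset": [0, 0, 0], "twist": [0, 0, 0], "hand": 4}]'

```text
clock: 13.25
eef_pos: [436.4, 106.3, 178.2]
eef_rot: [0.001, 0.555, 0.832, 0.001]
force: [5.6, 1.2, 4.9]
width: 10.2
grasp_force: 42.3
```

Run:
```python
from h import *
s=telemetry.get_state(); q=s["eef_rot"]; print(s["clock"],s["eef_pos"],s["force"],s["wrist_torque"],"yaw",2*np.degrees(np.arctan2(q[2],q[1]))-90)
a,d=get_image("wrist"); C=cam("wrist",s); P=cloud(C,d); cv2.imwrite("pics/w3.png",a)
mm=(P[...,2]>158)&(P[...,2]<173)&(d>0)&(abs(P[...,0]-437)<70)&(abs(P[...,1]-106)<75)
Q=P[mm][:,:2].astype(np.float32); print(len(Q),cv2.minAreaRect(Q))
# rig direction from initial top view: phone front/top and fin
t=cv2.imread("pics/top0.png"); Ct=cam("top"); Pt=cloud(Ct,np.load("top0.npy"))
m=(Pt[...,2]>205)&(Pt[...,2]<228)&(abs(Pt[...,1]-368)<15)&(abs(Pt[...,0]-440)<60)
print("phone top",m.sum(),cv2.minAreaRect(Pt[m][:,:2].astype(np.float32)))
side,_=get_image("side"); Cs=cam("side")
u,v=proj(Cs,[530,20,60]).astype(int)
cv2.imwrite("pics/c3.png",np.hstack([cv2.resize(side[130:270,150:320],(437,360)),cv2.resize(a,(363,360))]))
```

```text
13.25 [436.40568141 106.294091   178.17272805] [5.5866601  1.22392511 4.92404158] [ 0.16957177 -0.92942325 -0.01604257] yaw 22.621498103128133
2518 ((433.04559326171875, 104.2569580078125), (17.971359252929688, 118.45548248291016), 22.793554306030273)
phone top 126 ((439.7552795410156, 371.3982849121094), (11.760845184326172, 71.44615936279297), 87.36865997314453)
```

View pics/c3.png

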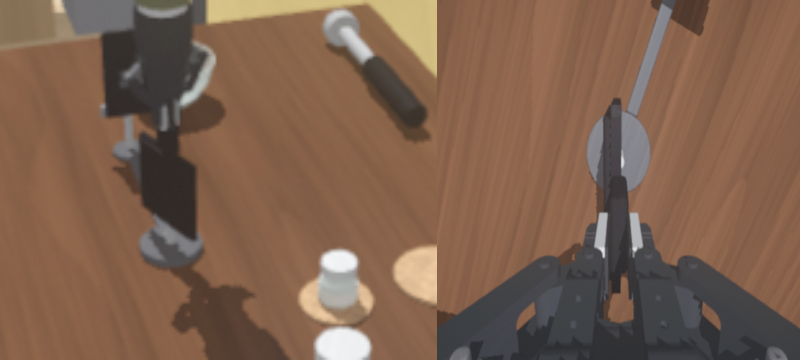

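The mirror is held at yaw 22.7°, which both the arm pose and the wrist depth confirm. The jar stands upright on the coaster, and the reflected line matches its bearing. Handing in.

```bash
python3 -c "
from plant import job; print(job.sign_off())"
```

```text
the job is handed in; nothing more can be done
None
```

I handed the job in at about 13 s of the 54 s allowed, and sign-off returned no verdict: the jar stands released on the 100 mm coaster, about 3 mm off centre, and the fingers hold the mirror steady facing 22.7°, which by my measurements puts the phone's reflected line on the jar.

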